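Fit the notched blade insert into the sloping vegetable slicer

ROBOT

A 6-joint arm with a two-finger parallel gripper is mounted at the origin on the work surface. World frame = base frame: x ahead of the robot, y to its left, z up, the work surface at z = 0. Lengths are in m, angles in rad, forces in N, time in s.
With the tool pointing down it reaches from about 0.35 to 0.975 m from the base axis. Payload 7.1 kg.
Tool frame: the origin (TCP) lies midway between the tips of the shut fingers; the grasp point (between the pads) lies 19 mm behind it; z points along the fingers, y is the line along which they close (so a half turn about z gives the same grasp; the last joint's range is limited). The gripper opens to 88 mm and grips with 3 to 60 N. Pads are 20 mm wide; open, the fingers measure 115 mm over their backs; the gripper's body (75 mm by 178 mm) begins 61 mm behind the grasp point.
Start: joints at [-1.328, 0.423, 1.63, -0, 1.089, -0.019], TCP at [0.162, -0.604, 0.223] pointing down, gripper open.
Joint ranges: [-3, 3], [-0.9, 2.11], [0.09, 2.58], [-1.31, 4.45], [0.11, 2.69], [-2.54, 2.54]. Speed limits (rad/s): [2.39, 2.39, 3.01, 3.14, 3.14, 3.14].

INTERFACE

Orientations are given as a unit quaternion [x, y, z, w].
In Python, from plant import env, optics, ticket, nets gives the robot as it stands.
- The arm moves only by the tool send_rows, never from a script. Its arguments are lists of equal length, an entry for each row: "linear": the shift along the world's x, y, z in cm, a list of three; "twist": the turn about the world's z in rad. In form: {"linear": [[dx, dy, dz], ...], "twist": [twist, ...]}. A call has 1 to 12 rows; each row is the pose to reach, as a shift and turn from the pose commanded when the call began; what a row does not reach only later rows make up. A row lasts 1/8 s, in which the tool goes at most 62.5 mm and 10.7 degrees, less where a joint would pass 70% of its speed; a pose out of reach is approached as far as the arm can. A call with a gripper value outside its range is refused whole. "jaw" is the finger opening in cm, from 0 to 8.78, set as the call begins (left out, the last holds). The fingers move at their own pace and stop on an object; "squeeze" is the grip in N (left out, the last holds). Time passes only in rows, so rows that repeat a pose let the fingers close. It gives the time, the measured TCP pose, the force, the opening and the grip force at its end, in the units of the state.
- env.sense(): the state, without advancing time (a new reading comes with each control period).
- optics.read_camera(name): name is "scene" or "top"; returns a dict with "color" (420x560x3 uint8, blue, green, red), "depth" (420x560 float32, m along the optical axis (not along the pixel's ray), 0 where there is no reading), "fx", "fy", "cx", "cy" (pixels), "origin" and "attitude" of the camera in the world. Camera axes: x right, y up, looking along -z (the intrinsics and any distortion apply to the point x, -y, -z); pixel columns grow to the right and rows downward; lengths in m; the calibration is good to about 2 mm. A picture is of the moment at which its call begins.
- ticket.hand_in(): hands the job in; it is judged then, once.
Trained networks look in the newest picture that a camera, given by its name, has taken for a name from the list of things; names that differ only in an ending like _2 or _b are one class to them, and where a whole thing is asked for, a point or a joint stands for the part that bears it (a point fixed in the world has none). Each returns a list of dicts, best first, with "confidence" (0 to 1); they miss things now and then, are a little off and sometimes report something else, mostly with a low value. They report only what shows in the picture. A call takes as long as a camera call. They do not tell look-alikes from the thing itself.
- nets.search_frame(camera, target): "extent" ([left, top, width, height] in pixels, round what is visible of it).
The state is a dict: "time_s": time; "qpos": joint angles; "dq": joint speeds; "joint_efforts": joint torques, N m; "position": TCP position; "ee_rot": TCP orientation; "contact_force": force on the tool from outside, world axes, zero at the start; "torque": the same for the moment, N m; "gripper_width": opening from 0.0 (shut) to 1.0 (fully open); "grasp_force": force on a finger pad.
Only numpy, scipy, OpenCV 4.12 (cv2) and the standard library are available. Lean on these libraries where they do the work, as an engineer would, in place of code of your own. Each camera call takes 0.05 s, during which the arm holds its last target. There are 200 camera calls.

TASK

Fit the blade insert with the notch (the one with the straight grip rib) into the sloping bed of the slicer: tilt its plain edge in under the lip at the lower end, push it back against the spring clip, then lower the other edge so that the notch drops over the locating pin and the insert lies flat on the bed, and let go. Leave the other insert and everything else on the worktop where it is.

Things in the scene. Friction and masses are not known exactly. Their poses are not given: they have to be found in the camera images.
- bed: sloping bed of the white slicer, fixed on the worktop, lower end to the robot's right, upper end to its left. x up the slope (22 degrees above level), y across, z square out of the bed. Origin: on the floor (z=0) of the shallow seat, where the centre of the insert's underside comes when fitted. The seat is 96 mm wide between side rims 7 mm high
- lip (a point): middle of the edge of the fixed lip that overhangs the seat's lower end, at x=-43, z=15 mm of the bed; the lip's top is at most 17 mm above the floor. Below it is the slot: mouth 15 mm high at the edge, its roof chamfered down to 9.5 mm above the floor at x=-51 mm, closed at x=-70 mm. An insert 15 to 18 degrees steeper than the bed enters freely
- clip_face (a point): where the face of the sprung steel clip (60 mm wide) inside the slot stands when free, x=-52 mm of the bed (does not move with it). It yields down-slope by up to 11 mm: 3 N to start, 5 N when the insert is in its final place (3 mm), 6.6 N at 6 mm, 9.6 N at 11 mm
- deck (a point): middle of the top edge of the raised deck (10 mm high) that closes the seat's upper end, x=+58 mm of the bed. From lip to deck is less than the insert's 110 mm: it goes in only tilted, plain edge under the lip and pushed 2 to 6 mm past its final place while the notched edge is lowered over the pin; the clip then pushes it up against the pin
- pin (a point): foot (at floor level) of the one upright locating pin of the bed, steel, 8 mm across with a tapered tip, 12 mm tall, at x=+47 mm, y=0 of the bed
- insert_mid (a point): centre (18.5 mm above the underside) of the loose insert to fit: steel plate 110 (x) x 90 (y) x 5 mm, black upright grip rib in its middle (50 long in x, 12 wide in y, top 37 mm above the underside), one straight blade, a notch in its +x edge. x to the notched edge, z out of the plate. 0.1 to 0.25 kg. Starts flat on the worktop
- notch (a point): the middle of the inner end of the insert's notch, at the underside: x=+43 mm from the centre. The notch is 11 mm wide (y), 12 mm deep (x), open at the edge x=+55 mm; axes as insert_mid
- tongue (a point): middle of the insert's plain edge opposite the notch, at the underside, x=-55 mm: the edge that goes under the lip; axes as insert_mid
- other_mid (a point): centre (half-way up, 17 mm) of the other insert: same plate 110 x 90 x 5 mm, but with a round knob (38 mm across, 34 mm high over all), a row of small teeth and no notch. Leave alone
- thermometer: white square wireless thermometer, 70 x 75 x 18 mm, loose; origin at its underside. Leave alone
- spice_jar: glass spice jar with black cap, 44 mm across, 85 mm tall, loose; origin at its underside. Leave alone
- bowl: small white bowl, 110 mm across, 50 mm tall, loose; origin at its underside. Leave alone
- thermostat: black plug-in thermostat box, 130 x 62 x 30 mm, loose; origin at its underside. Leave alone
- mug: white mug, 80 mm across, 90 mm tall, handle to its +y, loose; origin at its underside. Leave alone
Mind the look-alikes: they are no part of the job. What is shaped like the part that bears insert_mid but red is not meant.

How it is judged:
By the outcome, as a careful person would: the job done as asked, in the order asked, and still so for the second after the job is handed in, with the robot touching nothing.
It also fails if it takes over 43 s, if anything falls off the work surface, if the arm or the gripper's body presses on something with over 40 N, if the wrist force passes 120 N, or if a joint passes its speed limit or range.

## Working session

There is one attempt and no reset: what is moved stays moved. The work goes in short steps, Python scripts to look and compute and a tool call to move; the robot and the scene stay as the last step left them, time stands still between calls to the robot, and variables do not carry over. Pictures are saved under pics/ and viewed, at most 10 in all, crops included, and the job is handed in when it is done.

Besides the shell and the picture viewer there is one more tool, called after "Request:" as a command line: name --pt "numbers of a row" for each row, then --argument value for the rest. send_rows: Moves the arm, as the interface text tells. Its arguments: {"type":"object","properties":{"linear":{"type":"array"},"twist":{"type":"array"},"jaw":{"type":"number"},"squeeze":{"type":"number"}},"required":["linear","twist"]}

```bash
mkdir -p pics; cat > h.py <<'E'
import numpy as np, cv2
from scipy.spatial.transform import Rotation as R
from plant import env, optics, ticket, nets
def cloud(c):
    d=c["depth"]; v,u=np.mgrid[:d.shape[0],:d.shape[1]]
    p=np.stack([(u-c["cx"])/c["fx"]*d,-(v-c["cy"])/c["fy"]*d,-d],-1)
    a=np.array(c["attitude"]); M=a if a.shape==(3,3) else R.from_quat(a).as_matrix()
    return p@M.T+np.array(c["origin"])
E
python3 - <<'E'
from h import *
import pickle
s=env.sense(); print(s["position"],s["ee_rot"],s["time_s"],s["gripper_width"])
ims=[]
for n in ("top","scene"):
    c=optics.read_camera(n); pickle.dump(c,open(n+".pkl","wb")); P=cloud(c)
    print(n,{k:c[k] for k in c if k not in("color","depth")})
    cv2.imwrite(f"pics/{n}0.png",c["color"])
    for t in ("bed","insert_mid","other_mid","notch","pin","lip","deck","tongue"):
        for r in nets.search_frame(n,t)[:3]:
            l,tp,w,h=r["extent"]; u=int(min(559,max(0,l+w/2)));v=int(min(419,max(0,tp+h/2)))
            print(t,np.round(r["extent"],1),round(r["confidence"],2),P[v,u].round(3))
E
```

```text
[ 0.16166022 -0.60314791  0.22190444] [ 9.91443168e-01  1.30536804e-01 -9.93455553e-05 -7.60359920e-04] 0.0 1.0002354763540486
top {'fx': 518.6102093158947, 'fy': 518.6102093158947, 'cx': 282.3715079513213, 'cy': 215.71532756832576, 'origin': array([0.4557654 , 0.11191464, 1.56324665]), 'attitude': array([ 0.02307533, -0.01757921, -0.70679672,  0.70682169])}
bed [320.8 181.5  90.5  64.6] 0.73 [ 0.549 -0.117  0.075]
insert_mid [251.8 205.8  46.6  34.8] 0.92 [0.522 0.146 0.036]
insert_mid [324.7 127.7  37.4  36.8] 0.68 [ 0.758 -0.06  -0.002]
insert_mid [350.7 269.9  38.3  41.9] 0.56 [ 0.327 -0.128  0.044]
other_mid [319.  181.5  92.4  65.2] 0.74 [ 0.547 -0.115  0.068]
other_mid [203.7 215.9  30.5  33.6] 0.65 [0.496 0.313 0.039]
other_mid [416.2 144.5  34.   42.8] 0.21 [ 0.698 -0.33   0.007]
notch [345.  270.6  46.1  42.2] 0.96 [ 0.323 -0.127  0.035]
notch [254.6 203.7  38.6  39.2] 0.81 [0.522 0.151 0.042]
notch [114.6 262.8  39.9  46.8] 0.77 [0.337 0.561 0.028]
pin [319.  181.7  93.5  60.8] 0.9 [ 0.553 -0.115  0.064]
lip [318.7 179.7  92.2  65.2] 0.65 [ 0.553 -0.113  0.062]
deck [319.8
[... 714 characters left out ...]
id [137.9 204.4  45.6  32.8] 0.92 [ 0.334 -0.138  0.018]
other_mid [295.6 169.9  40.1  32.9] 0.75 [0.504 0.313 0.015]
notch [137.6 202.2  46.1  36.9] 0.76 [ 0.334 -0.138  0.018]
notch [259.6 203.2  40.4  29.9] 0.73 [0.532 0.149 0.005]
notch [244.5 293.8  54.5  50. ] 0.71 [ 0.771 -0.058  0.006]
pin [159.1 199.8  85.7 113.6] 0.67 [ 0.547 -0.116  0.063]
pin [258.4 204.6  41.3  30.5] 0.2 [0.535 0.147 0.005]
lip [155.3 200.9  86.5 116.7] 0.85 [ 0.549 -0.126  0.06 ]
deck [156.7 200.   88.  116.7] 0.79 [ 0.552 -0.121  0.065]
tongue [259.  201.6  43.3  32.8] 0.93 [0.534 0.151 0.006]
tongue [319.  121.8  37.5  17.7] 0.67 [0.337 0.564 0.011]
tongue [247.5 293.   51.4  49. ] 0.64 [ 0.772 -0.053  0.007]
```

```bash
python3 - <<'E'
import cv2
a=cv2.imread("pics/top0.png"); cv2.imwrite("pics/top1.png",cv2.resize(a[120:330,100:460],(800,467),interpolation=cv2.INTER_CUBIC))
a=cv2.imread("pics/scene0.png"); cv2.imwrite("pics/scene1.png",cv2.resize(a[100:370,110:430],(711,600),interpolation=cv2.INTER_CUBIC))
E
```

```text
(no output)
```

View pics/top1.png

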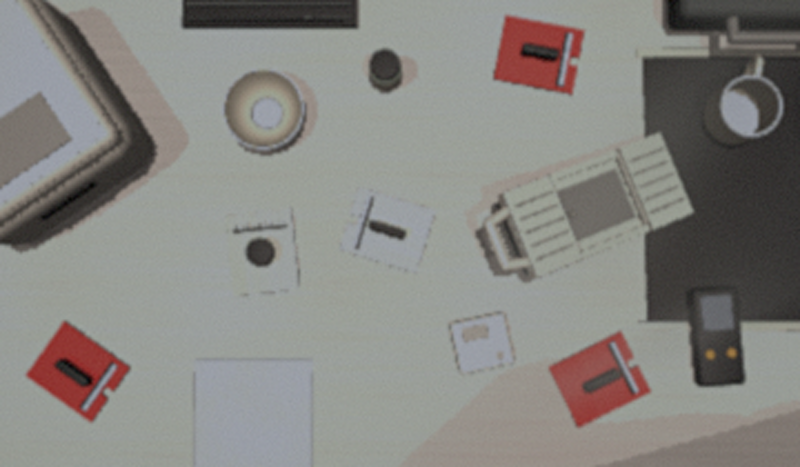

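View pics/scene1.png

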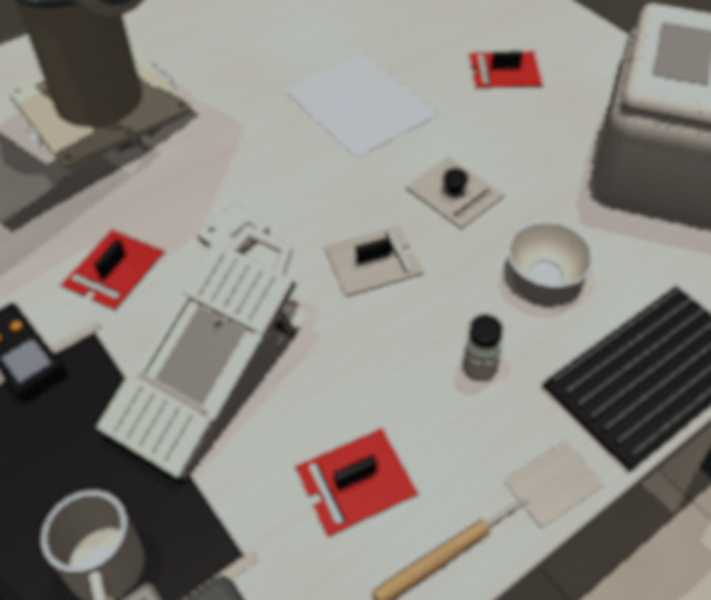

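The top view shows the steel insert at about (386,230) of the crop, with its blade and notch to the left (+y). The slicer bed is the grey patch at (600,205), running up to the left. The red plates are look-alikes. Next I measure the rib and the bed precisely.

```bash
cat > m.py <<'E'
from h import *
import pickle
for n in ("top","scene"):
    c=pickle.load(open(n+".pkl","rb")); P=cloud(c); g=c["color"].astype(float).mean(-1)
    ok=c["depth"]>0
    tab=ok&(abs(P[...,2])<.02)&(abs(P[...,0]-.45)<.06)&(abs(P[...,1]-.03)<.04)
    print(n,"table z",np.median(P[tab][:,2]).round(4),P[tab][:,2].std().round(4))
    near=ok&(np.hypot(P[...,0]-.525,P[...,1]-.147)<.045)
    rib=near&(P[...,2]>.02); Q=P[rib]; w,V=np.linalg.eigh(np.cov(Q[:,:2].T)); a=np.degrees(np.arctan2(*V[::-1,1]))%180
    print("rib depth",len(Q),Q.mean(0).round(4),"ztop",np.percentile(Q[:,2],80).round(4),"ax",a.round(1),np.sqrt(w*12).round(4))
    dk=(near&(g<70)); Q=P[dk]
    # intersect dark pixels with plane z=.037
    v,u=np.nonzero(dk); M=R.from_quat(c["attitude"]).as_matrix()
    d=np.stack([(u-c["cx"])/c["fx"],-(v-c["cy"])/c["fy"],-np.ones(len(u))],-1)@M.T
    t=(.037-c["origin"][2])/d[:,2]; Q=c["origin"]+d*t[:,None]; w,V=np.linalg.eigh(np.cov(Q[:,:2].T))
    print("rib dark @.037",len(Q),Q.mean(0).round(4),(np.degrees(np.arctan2(*V[::-1,1]))%180).round(1),np.sqrt(w*12).round(4))
    # bed: grey seat
    nb=ok&(np.hypot(P[...,0]-.553,P[...,1]+.116)<.09)
    print("grey med",np.median(g[nb&(np.hypot(P[...,0]-.553,P[...,1]+.116)<.025)]),"white",np.percentile(g[nb],85))
    core=nb&(np.hypot(P[...,0]-.553,P[...,1]+.116)<.03); Q=P[core]
    A=np.c_[Q[:,:2],np.ones(len(Q))]; co=np.linalg.lstsq(A,Q[:,2],rcond=None)[0]
    sl=np.hypot(*co[:2]); print("plane slope",np.degrees(np.arctan(sl)).round(2),"heading",np.degrees(np.arctan2(co[1],co[0])).round(2),"z at .553,-.116",(co@[.553,-.116,1]).round(4),(Q[:,2]-A@co).std().round(4))
    thr=(np.median(g[core])+np.percentile(g[nb],85))/2
    m=(nb&(g<thr)).astype(np.uint8); k,lab,st,ce=cv2.connectedComponentsWithStats(m); i=lab[core][lab[core]>0]; i=np.bincount(i).argmax()
    v,u=np.nonzero(lab==i); d=np.stack([(u-c["cx"])/c["fx"],-(v-c["cy"])/c["fy"],-np.ones(len(u))],-1)@M.T
    o=c["origin"]; t=(co[0]*o[0]+co[1]*o[1]+co[2]-o[2])/(d[:,2]-co[0]*d[:,0]-co[1]*d[:,1]); Q=o+d*t[:,None]
    h=cv2.minAreaRect(((Q[:,:2])*1000).astype(np.float32)); print("seat rect",h,st[i]); print(cv2.boxPoints(h).round(1).tolist())
    c["color"][lab==i]=(0,0,255); c["color"][dk]=(0,255,0); 
    cv2.imwrite(f"pics/m_{n}.png",c["color"])
E
python3 m.py
```

```text
top table z 0.0008 0.0059
rib depth 71 [0.524  0.1492 0.0365] ztop 0.0394 ax 73.5 [0.0124 0.0502]
rib dark @.037 49 [0.5223 0.1491 0.037 ] 73.5 [0.0096 0.0455]
grey med 105.0 white 153.33333333333334
plane slope 23.1 heading 111.32 z at .553,-.116 0.0661 0.0033
seat rect ((554.3096313476562, -127.69039916992188), (114.62150573730469, 118.0389404296875), 23.0085506439209) [351 187  43  42 842]
[[478.5, -95.80000305175781], [524.5999755859375, -204.39999389648438], [630.0999755859375, -159.60000610351562], [584.0, -51.0]]
scene table z 0.0012 0.0057
rib depth 109 [0.5278 0.1491 0.033 ] ztop 0.0385 ax 71.8 [0.0127 0.0507]
rib dark @.037 118 [0.535  0.1433 0.037 ] 83.1 [0.0269 0.0482]
grey med 125.0 white 179.66666666666666
plane slope 22.34 heading 113.05 z at .553,-.116 0.0659 0.002
seat rect ((549.7420654296875, -124.70687103271484), (96.35248565673828, 102.29917907714844), 20.92584228515625) [ 173  233   52   54 1157]
[[486.5, -94.0999984741211], [523.0, -189.6999969482422], [613.0, -155.3000030517578], [576.5, -59.70000076293945]]
```

```bash
cat > f.py <<'E'
from h import *
import pickle
from scipy.optimize import minimize
S=3
def H(x,y):
    h=np.where(abs(y)>48,7.,0.); h=np.where(x>58,10.,h); return np.where(x<-43,16.5,h)
for n in ("top","scene"):
    c=pickle.load(open(n+".pkl","rb")); P=cloud(c); g=cv2.GaussianBlur(c["color"],(0,0),.6).astype(float).mean(-1)
    M=R.from_quat(c["attitude"]).as_matrix(); o=c["origin"]*1000
    w=np.hypot(P[...,0]-.551,P[...,1]+.128)<.075
    vs,us=np.nonzero(w); v0,v1,u0,u1=vs.min(),vs.max()+1,us.min(),us.max()+1
    off=(np.arange(S)+.5)/S-.5
    V=(np.arange(v0,v1)[:,None]+off).ravel(); U=(np.arange(u0,u1)[:,None]+off).ravel()
    vv,uu=np.meshgrid(V,U,indexing="ij")
    d=np.stack([(uu-c["cx"])/c["fx"],-(vv-c["cy"])/c["fy"],-np.ones_like(uu)],-1)@M.T
    dep=c["depth"][v0:v1,u0:u1]*1000; gi=g[v0:v1,u0:u1]
    def render(p):
        x0,y0,z0,hd,sl=p; a,b=np.radians(hd),np.radians(sl)
        X=np.array([np.cos(b)*np.cos(a),np.cos(b)*np.sin(a),np.sin(b)]); Y=np.array([-np.sin(a),np.cos(a),0]); Z=np.cross(X,Y)
        B=np.stack([X,Y,Z],1); ob=(o-[x0,y0,z0])@B; db=d@B
        t=np.zeros(uu.shape); done=np.zeros(uu.shape,bool); q=ob+db*0
        for hz in np.arange(17,-.01,-.5):
            tt=(hz-ob[2])/db[...,2]; pt=ob+db*tt[...,None]; hit=~done&(pt[...,2]<=H(pt[...,0],pt[...,1])+1e-6)
            t[hit]=tt[hit]; q[hit]=pt[hit]; done|=hit
        floor=(q[...,2]<6.5)&(abs(q[...,1])<=48.5)&(q[...,0]>-43.5)&(q[...,0]<58.5)
        win=(abs(q[...,1])<54)&(q[...,0]>-56)&(q[...,0]<70)
        r=lambda a:a.reshape(v1-v0,S,u1-u0,S).mean((1,3))
        return r(t),r(floor.astype(float)),r(win.astype(float))>.9
    def cost(p,full=False):
        t,f,win=render(p); win=win&(dep>0)
        A=np.c_[f[win],np.ones(win.sum())]; y=gi[win]; co=np.linalg.lstsq(A,y,rcond=None)[0]
        rc=(y-A@co)/(.25*abs(co[0])); rd=(dep[win]-t[win])/5
        hub=lambda r:np.mean(np.where(abs(r)<1,r*r,2*abs(r)-1))
        if full: print("grey-white",co.round(0),"dep med",np.median(dep[win]-t[win]).round(2),"n",win.sum())
        return hub(rc)+hub(rd)
    p0=np.array([552,-131,60.,111,22]); best=None
    for dx,dy in ((0,0),(3,-4),(-3,4)):
        s=p0+[dx,dy,0,0,0]; sim=np.vstack([s]+[s+np.eye(5)[i]*[4,4,4,2,1][i] for i in range(4)])[:, :4]
        r=minimize(lambda q:cost(np.r_[q,22]),s[:4],method="Nelder-Mead",options=dict(initial_simplex=sim,xatol=.05,fatol=1e-5,maxiter=250))
        if best is None or r.fun<best.fun: best=r
        print(n,r.x.round(2),round(r.fun,4))
    cost(np.r_[best.x,22],True)
E
python3 f.py
```

```text
top [ 558.49 -128.26   60.12  109.87] 5.5842
top [ 556.39 -128.35   59.94  112.92] 5.6095
top [ 558.45 -129.11   59.89  108.74] 5.5527
grey-white [-20. 137.] dep med 0.41 n 1396
scene [ 551.98 -128.96   60.71  110.72] 2.8466
scene [ 551.55 -128.58   60.65  109.9 ] 2.8887
scene [ 552.08 -128.76   60.97  111.03] 2.8335
grey-white [-33. 169.] dep med 0.21 n 1835
```

Request:
send_rows --pt "4 8 0" --pt "8 16 0" --pt "12 24 0" --pt "16 32 0" --pt "20 40 0" --pt "24 48 0" --pt "28 56 0" --pt "31 64 0" --pt "34 70 0" --pt "36 75 -2" --pt "36.2 75.2 -5" --pt "36.2 75.2 -5" --twist '[0.1,0.2,0.3,0.4,0.5,0.6,0.7,0.8,0.9,1.0,1.02,1.02]' --jaw 5 --squeeze 3

```text
time_s: 2.4
position: [0.488, 0.0708, 0.1917]
ee_rot: [0.801, 0.598, 0.001, 0.0]
contact_force: [1.6, -0.3, 0.3]
gripper_width: 0.57
grasp_force: 0.0
```

Request:
send_rows --pt "0 0 0" --pt "0 0 0" --twist '[0,0]'

```text
time_s: 2.65
position: [0.4866, 0.0685, 0.1915]
ee_rot: [0.801, 0.598, -0.0, -0.0]
contact_force: [0.7, 0.3, -0.3]
gripper_width: 0.568
grasp_force: 0.0
```

Request:
send_rows --pt "2 4.5 -1" --pt "4.1 9.4 -4" --pt "4.1 9.4 -9" --pt "4.1 9.4 -13" --pt "4.1 9.4 -13" --pt "4.1 9.4 -13" --twist '[0,0,0,0,0,0]'

```text
time_s: 3.4
position: [0.529, 0.1618, 0.0632]
ee_rot: [0.802, 0.597, 0.001, 0.0]
contact_force: [-0.4, -0.2, 0.0]
gripper_width: 0.568
grasp_force: 0.0
```

```bash
python3 - <<'E'
from h import *
c=optics.read_camera("scene"); s=env.sense(); print(s["position"])
cv2.imwrite("pics/a.png",cv2.resize(c["color"][150:270,200:360],(800,600),interpolation=cv2.INTER_CUBIC))
E
```

```text
[0.52945209 0.16209201 0.06364614]
```

View pics/a.png

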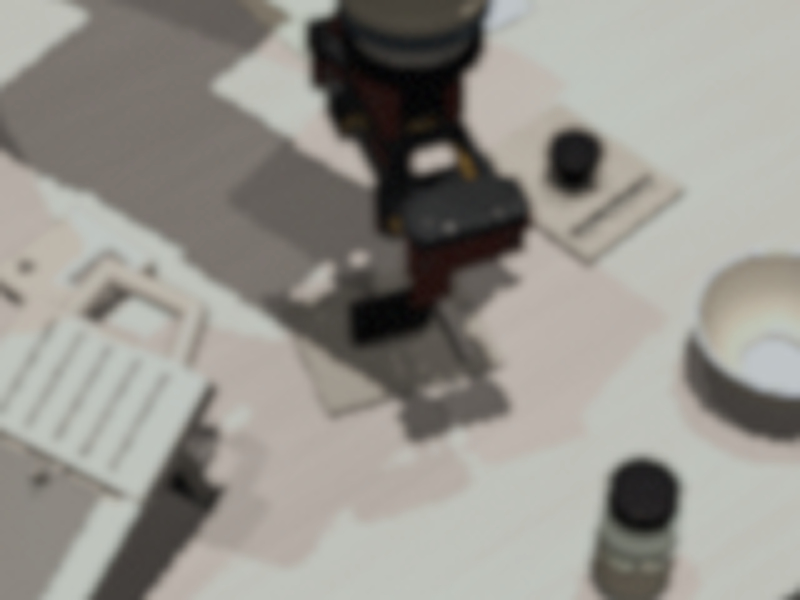

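Request:
send_rows --pt "0 0 -3" --pt "0 0 -5.3" --pt "0 0 -5.3" --twist '[0,0,0]'

```text
time_s: 3.82
position: [0.5282, 0.1624, 0.0093]
ee_rot: [0.802, 0.598, 0.0, 0.0]
contact_force: [0.1, 0.2, -0.8]
gripper_width: 0.57
grasp_force: 0.0
```

Request:
send_rows --pt "0 0 0" --pt "0 0 0" --pt "0 0 0" --pt "0 0 0" --pt "0 0 0" --pt "0 0 0" --twist '[0,0,0,0,0,0]' --jaw 0.5 --squeeze 4

```text
time_s: 4.58
position: [0.5282, 0.1627, 0.009]
ee_rot: [0.802, 0.598, 0.0, 0.0]
contact_force: [-1.5, 0.1, 6.8]
gripper_width: 0.137
grasp_force: 4.0
```

Request:
send_rows --pt "0 -0.1 1" --pt "0 -0.2 2" --pt "0 -0.4 3" --pt "0 -0.8 4" --pt "0 -1.3 5" --pt "0 -1.3 5" --pt "0 -1.3 5" --twist '[0,0,0,0,0,0,0]'

```text
time_s: 5.45
position: [0.528, 0.1496, 0.0586]
ee_rot: [0.802, 0.598, -0.0, -0.0]
contact_force: [-1.0, -0.1, -1.8]
gripper_width: 0.134
grasp_force: 4.0
```

```bash
python3 - <<'E'
from h import *
c=optics.read_camera("scene"); s=env.sense(); print(s["position"],s["contact_force"],s["torque"])
cv2.imwrite("pics/b.png",cv2.resize(c["color"][150:270,200:360],(800,600),interpolation=cv2.INTER_CUBIC))
E
```

```text
[0.5278135  0.14962004 0.05839258] [-0.51931799  0.7872949  -1.73781332] [-0.0367965  -0.11744482 -0.01809385]
```

View pics/b.png

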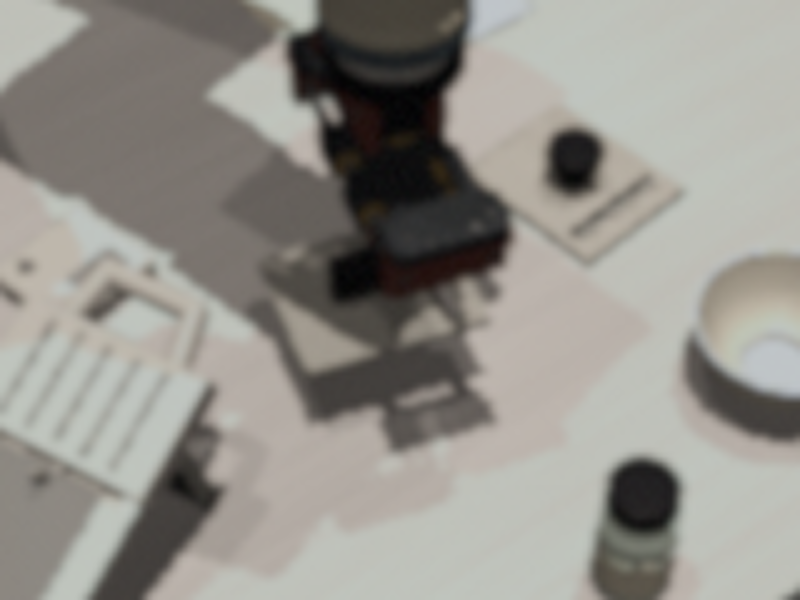

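The insert is up and roughly level, about 0.18 kg by the wrist reading. Plan: hover over the bed with the bed's heading, then let the deck tilt the insert in the light grip.

Request:
send_rows --pt "0 0 4" --pt "0.3 -3 9" --pt "0.8 -8 11" --pt "1.2 -13 11" --pt "1.6 -18 11" --pt "2.1 -23 11" --pt "2.1 -26.5 10.2" --pt "2.1 -26.5 10.2" --pt "2.1 -26.5 10.2" --pt "2.1 -26.5 10.2" --twist '[0,0.1,0.2,0.3,0.4,0.5,0.6,0.653,0.653,0.653]'

```text
time_s: 6.75
position: [0.549, -0.1149, 0.1604]
ee_rot: [0.568, 0.823, -0.0, -0.0]
contact_force: [0.2, -0.1, -1.4]
gripper_width: 0.133
grasp_force: 4.0
```

```bash
python3 - <<'E'
from h import *
import pickle
s=env.sense(); p=s["position"]; print(p,R.from_quat(s["ee_rot"]).as_matrix()[:,0].round(3),s["contact_force"])
a=np.radians(110.9); e=np.array([np.cos(a),np.sin(a)]); f=np.array([-np.sin(a),np.cos(a)])
for n in ("top","scene"):
    c=optics.read_camera(n); pickle.dump(c,open(n+"2.pkl","wb")); P=cloud(c)
    q=P-p; U=q[...,:2]@e; W=q[...,:2]@f
    m=(c["depth"]>0)&(abs(q[...,2]+.005)<.03)&(U>-.08)&(U<.06)&(abs(W)<.06)
    pl=m&((U<-.045)|(abs(W)>.03)); Q=np.c_[U[pl],W[pl],q[pl][:,2]]
    A=np.c_[Q[:,:2],np.ones(len(Q))]; w=np.ones(len(Q))
    for _ in range(15):
        co=np.linalg.lstsq(A*w[:,None],Q[:,2]*w,rcond=None)[0]; r=Q[:,2]-A@co; w=1/np.maximum(1,abs(r)/.003)**.5
    print(n,len(Q),"pitch",np.degrees(np.arctan(co[0])).round(1),"roll",np.degrees(np.arctan(co[1])).round(1),"z",co[2].round(4),np.median(abs(r)).round(4))
    g=abs(q[...,2]-(U*co[0]+W*co[1]+co[2]))<.007; k=pl&g
    print(" U",np.percentile(U[k],[1,99]).round(3),"W",np.percentile(W[k],[1,99]).round(3))
a=pickle.load(open("top2.pkl","rb"))["color"][150:260,300:440]; b=pickle.load(open("scene2.pkl","rb"))["color"][170:320,140:280]
cv2.imwrite("pics/c.png",np.hstack([cv2.resize(a,(400,500),interpolation=3) if 0 else cv2.resize(a,(400,314),interpolation=2),cv2.resize(b[:110],(400,314),interpolation=2)]))
E
```

```text
[ 0.54896625 -0.11486637  0.16037778] [-0.356  0.935  0.   ] [ 0.1580866  -0.07616222 -1.37391018]
top 59 pitch 2.0 roll 6.3 z 0.0009 0.0018
 U [0.014 0.042] W [-0.046 -0.03 ]
scene 674 pitch 3.6 roll 0.0 z -0.0039 0.001
 U [-0.067  0.04 ] W [-0.048  0.043]
```

View pics/c.png

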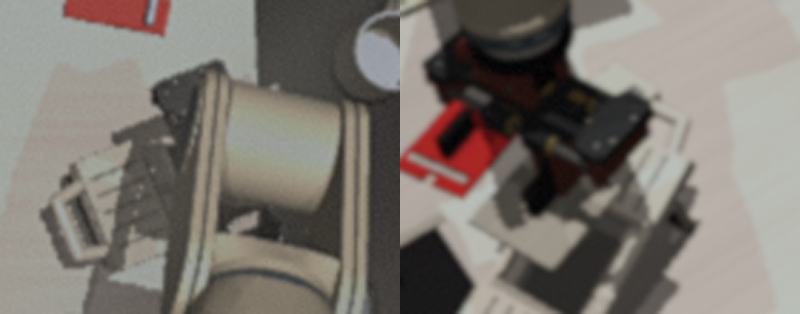

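```bash
cat > ov.py <<'E'
from h import *
import pickle,sys
def frame(x0,y0,z0,hd,sl=22):
    a,b=np.radians(hd),np.radians(sl); X=np.array([np.cos(b)*np.cos(a),np.cos(b)*np.sin(a),np.sin(b)]); Y=np.array([-np.sin(a),np.cos(a),0])
    return np.array([x0,y0,z0]),np.stack([X,Y,np.cross(X,Y)],1)
def pix(c,w):
    M=R.from_quat(c["attitude"]).as_matrix(); q=(w/1000-c["origin"])@M
    return np.stack([c["cx"]+c["fx"]*q[...,0]/-q[...,2],c["cy"]-c["fy"]*q[...,1]/-q[...,2]],-1)
def draw(img,c,pts,T,k,off,col):
    o,B=T; p=pix(c,o+np.array(pts,float)@B.T); p=((p+.5-off)*k).astype(np.int32)
    cv2.polylines(img,[p],False,col,1,cv2.LINE_AA)
def overlay(c,T,off,size,k,out):
    im=c["color"][off[1]:off[1]+size[1],off[0]:off[0]+size[0]]; im=cv2.resize(im,None,fx=k,fy=k,interpolation=2); off=np.array(off)
    for s in (-48,48): draw(im,c,[[-43,s,7],[58,s,7]],T,k,off,(0,255,0)); draw(im,c,[[-43,s,0],[58,s,0]],T,k,off,(255,255,0))
    draw(im,c,[[58,-48,10],[58,48,10]],T,k,off,(0,0,255)); draw(im,c,[[58,-48,0],[58,48,0]],T,k,off,(255,0,255)); draw(im,c,[[-43,-48,16.5],[-43,48,16.5]],T,k,off,(0,0,255))
    draw(im,c,[[47,0,0],[47,0,12]],T,k,off,(255,0,0))
    cv2.imwrite(out,im)
E
python3 - <<'E'
from ov import *
c=pickle.load(open("scene.pkl","rb")); overlay(c,frame(552,-128.9,60.8,110.9),(150,215),(90,90),6.6,"pics/d.png")
E
```

```text
(no output)
```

View pics/d.png

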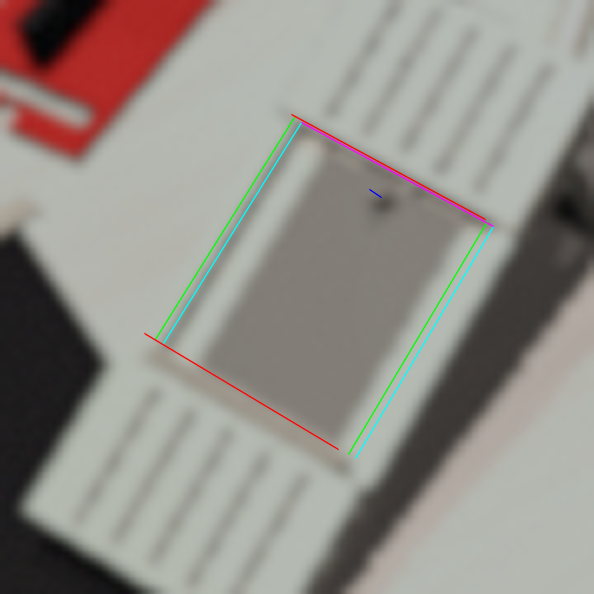

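```bash
cat > pr.py <<'E'
from ov import *
def prof(c,T,xs,ys,z,ax):
    o,B=T; X,Y=np.meshgrid(xs,ys,indexing="ij"); w=o+np.stack([X,Y,np.full(X.shape,z)],-1)@B.T
    p=pix(c,w).astype(np.float32); return cv2.remap(c["color"].mean(-1).astype(np.float32),p[...,0],p[...,1],1).mean(ax)
E
python3 - <<'E'
from pr import *
for n in ("scene","top"):
    c=pickle.load(open(n+".pkl","rb"))
    for hd in ((110.9,) if n=="top" else (109.9,110.9,111.9)):
        T=frame(552,-128.9,60.8,hd); ys=np.arange(-62,62,2.)
        g=prof(c,T,np.arange(-35,40,1.),ys,0.,0)
        print(n,hd,"y@z0",*[f"{int(a)}:{b:.0f}" for a,b in zip(ys,g)])
    T=frame(552,-128.9,60.8,110.9);xs=np.arange(-75,80,2.)
    print(n,"x",*[f"{int(a)}:{b:.0f}" for a,b in zip(xs,prof(c,T,xs,np.arange(10,22,1.),0.,1))])
c=pickle.load(open("scene2.pkl","rb"))
# insert plate top: TCP-based frame, pitch 3.6, origin = plate top under pivot
T=frame(549,-114.9,160.4-3.9,110.9,3.6); ys=np.arange(-60,60,2.)
print("ins y",*[f"{int(a)}:{b:.0f}" for a,b in zip(ys,prof(c,T,np.arange(-60,-38,1.),ys,0.,0))])
xs=np.arange(-85,-30,2.); print("ins x",*[f"{int(a)}:{b:.0f}" for a,b in zip(xs,prof(c,T,xs,np.arange(-35,-5,1.),0.,1))])
c=pickle.load(open("scene.pkl","rb"))
big=cv2.resize(c["color"][220:305,150:240],None,fx=7,fy=7,interpolation=2); l=cv2.createCLAHE(4,(3,3)).apply(cv2.cvtColor(big,6)); cv2.imwrite("pics/e.png",l)
E
```

```text
scene 109.9 y@z0 -62:95 -60:126 -58:153 -56:170 -54:178 -52:181 -50:181 -48:181 -46:181 -44:180 -42:175 -40:165 -38:151 -36:138 -34:129 -32:126 -30:125 -28:125 -26:125 -24:125 -22:125 -20:125 -18:125 -16:125 -14:125 -12:125 -10:125 -8:125 -6:125 -4:124 -2:124 0:124 2:125 4:125 6:125 8:125 10:125 12:125 14:125 16:125 18:125 20:125 22:125 24:125 26:127 28:133 30:144 32:158 34:170 36:177 38:179 40:176 42:167 44:153 46:142 48:145 50:158 52:170 54:177 56:180 58:180 60:180
scene 110.9 y@z0 -62:92 -60:123 -58:152 -56:170 -54:178 -52:181 -50:181 -48:181 -46:181 -44:180 -42:175 -40:166 -38:152 -36:138 -34:129 -32:126 -30:125 -28:125 -26:125 -24:125 -22:125 -20:125 -18:125 -16:125 -14:125 -12:125 -10:125 -8:125 -6:125 -4:124 -2:124 0:124 2:125 4:125 6:125 8:125 10:125 12:125 14:125 16:125 18:125 20:125 22:125 24:125 26:127 28:133 30:145 32:159 34:171 36:177 38:179 40:176 42:166 44:151 46:141 48:145 50:159 52:172 54:178 56:180 58:180 60:179
scene 111.9 y@z0 -62:90 -60:121 -58:150 -56:169 -54:178 -52:181 -50:181 -48:181 -46:181 -44:180 -42:176 -40:166 -38:152 -36:139 -34:129 -32:126 -30:125 -28:
[... 1903 characters left out ...]
141 69:142 71:142 73:142 75:140 77:138 79:139
ins y -60:41 -58:41 -56:40 -54:40 -52:42 -50:52 -48:75 -46:104 -44:128 -42:142 -40:147 -38:148 -36:148 -34:148 -32:149 -30:149 -28:149 -26:149 -24:148 -22:148 -20:148 -18:149 -16:150 -14:150 -12:150 -10:149 -8:149 -6:148 -4:147 -2:143 0:137 2:127 4:116 6:105 8:96 10:91 12:89 14:90 16:93 18:97 20:100 22:103 24:106 26:108 28:112 30:117 32:121 34:126 36:131 38:135 40:141 42:149 44:160 46:171 48:179 50:183 52:184 54:184 56:183 58:179
ins x -85:91 -83:89 -81:87 -79:85 -77:83 -75:80 -73:78 -71:79 -69:90 -67:113 -65:134 -63:145 -61:149 -59:149 -57:149 -55:149 -53:149 -51:149 -49:149 -47:149 -45:149 -43:149 -41:149 -39:148 -37:147 -35:145 -33:144 -31:141
```

View pics/e.png

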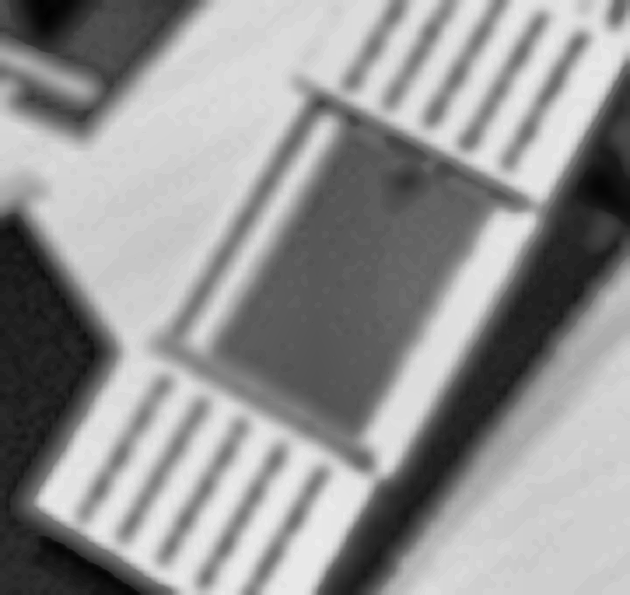

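```bash
cat > t.py <<'E'
import numpy as np
def tcp(tx,tz,tilt,B=(554.05,-128.1,60.5),hd=110.9,s=68,n=28):
    a=np.radians(tilt); x=tx+s*np.cos(a)-n*np.sin(a); z=tz+s*np.sin(a)+n*np.cos(a)
    b=np.radians(22); u=x*np.cos(b)-z*np.sin(b); w=x*np.sin(b)+z*np.cos(b)-19; h=np.radians(hd)
    return np.array([B[0]+u*np.cos(h),B[1]+u*np.sin(h),B[2]+w])
E
python3 - <<'E'
from pr import *
from t import tcp
for n in ("scene","top"):
    c=pickle.load(open(n+".pkl","rb")); T=frame(552,-128.9,60.8,110.9); ys=np.arange(-60,60,.25); r=[]
    for lo,hi in ((-36,-16),(-16,4),(4,24),(24,44)):
        g=prof(c,T,np.arange(lo,hi,1.),ys,0.,0); d=abs(np.gradient(g)); e=[]
        for m in ((ys>-44)&(ys<-30),(ys>26)&(ys<38)): e.append((ys[m]*d[m]).sum()/d[m].sum())
        r.append([(lo+hi)/2,*e])
    r=np.array(r); print(n,r.round(2).tolist(),"dheading",[np.degrees(np.polyfit(r[:,0],r[:,k],1)[0]).round(2) for k in (1,2)])
for a in ((-36,10,-10),(-36,0,5.2),(-48,0,5.5),(-50,0,8),(-52,0,8),(-59,0,8),(-59,0,3),(-58,0,0),(-55,0,0)): print(a,tcp(*a).round(1))
E
```

```text
scene [[-26.0, -38.5, 30.91], [-6.0, -38.07, 31.13], [14.0, -37.92, 31.38], [34.0, -37.71, 31.62]] dheading [np.float64(0.72), np.float64(0.68)]
top [[-26.0, -39.0, 30.76], [-6.0, -38.5, 31.06], [14.0, -38.17, 31.19], [34.0, -37.95, 31.68]] dheading [np.float64(1.0), np.float64(0.82)]
(-36, 10, -10) [ 545.6 -106.1   78.8]
(-36, 0, 5.2) [ 548.9 -114.7   84. ]
(-48, 0, 5.5) [ 553.  -125.4   79.8]
(-50, 0, 8) [ 554.6 -129.5   81. ]
(-52, 0, 8) [ 555.2 -131.2   80.3]
(-59, 0, 8) [ 557.6 -137.3   77.6]
(-59, 0, 3) [ 555.8 -132.7   73.5]
(-58, 0, 0) [ 554.5 -129.2   71.2]
(-55, 0, 0) [ 553.5 -126.6   72.3]
```

Request:
send_rows --pt "0 0 -3" --pt "0 0 -5.4" --pt "0 0 -5.4" --twist '[0.014,0.014,0.014]'

```text
time_s: 7.22
position: [0.5478, -0.1146, 0.1052]
ee_rot: [0.562, 0.827, -0.001, -0.002]
contact_force: [0.6, -0.3, -1.5]
gripper_width: 0.136
grasp_force: 4.0
```

Request:
send_rows --pt "0 0 -0.3" --pt "0 0 -0.6" --pt "0 0 -0.9" --pt "0 0 -1.2" --pt "0 0 -1.5" --pt "0 0 -1.8" --pt "0 0 -2.0" --pt "0 0 -2.0" --twist '[0,0,0,0,0,0,0,0]'

```text
time_s: 8.22
position: [0.5493, -0.1154, 0.0867]
ee_rot: [0.562, 0.827, 0.0, 0.0]
contact_force: [1.5, -3.1, 0.9]
gripper_width: 0.136
grasp_force: 6.9
```

```bash
cat > look.py <<'E'
from pr import *
def look(n):
    s=env.sense(); p=s["position"]; print("tcp",(p*1000).round(1),"F",s["contact_force"].round(2),"T",s["torque"].round(3),"grip",s["grasp_force"],"t",s["time_s"])
    a=np.radians(111.7); e=np.array([np.cos(a),np.sin(a)]); f=np.array([-np.sin(a),np.cos(a)])
    c=optics.read_camera("scene"); pickle.dump(c,open(n+".pkl","wb")); P=cloud(c); q=P-p; U=q[...,:2]@e; W=q[...,:2]@f
    m=(c["depth"]>0)&(U>-.066)&(U<.03)&(W>-.042)&(W<-.02); Q=np.c_[U[m],q[m][:,2]]
    m2=(Q[:,0]<-.02); Q=Q[m2]; A=np.c_[Q[:,0],np.ones(len(Q))]; w=np.ones(len(Q))
    for _ in range(20):
        co=np.linalg.lstsq(A*w[:,None],Q[:,1]*w,rcond=None)[0]; r=Q[:,1]-A@co; w=1/np.maximum(1,abs(r)/.002)**.5
    pit=np.degrees(np.arctan(co[0])); print("pitch",pit.round(1),"tilt over bed",(pit-22).round(1),"top below tcp",(co[1]*1000).round(1),np.median(abs(r)).round(4),len(Q))
    # tongue edge: bed-frame bits
    T=frame(*(p*1000+[0,0,co[1]*1000]),111.7,pit)
    xs=np.arange(-95,-35,1.); g=prof(c,T,xs,np.arange(-35,-8,1.),0.,1); d=np.gradient(g); k=np.argsort(-abs(d))[:3]; print("edge x",xs[k],d[k].round(1))
    ys=np.arange(-58,58,1.); g=prof(c,T,np.arange(-55,-35,1.),ys,0.,0); d=np.gradient(g); k=np.argsort(-abs(d))[:6]; print("edge y",list(zip(ys[k],d[k].round(1))))
    return c
E
python3 -c "
from look import *
look('s3')"
```

```text
tcp [ 549.3 -115.4   86.7] F [ 1.5  -3.11  0.91] T [-0.293 -0.343  0.004] grip 6.922073073510546 t 8.225
pitch 82.2 tilt over bed 60.2 top below tcp 436.7 0.0808 844
edge x [-58. -57. -56.] [-8.3 -8.3 -8. ]
edge y [(np.float64(-16.0), np.float32(-7.6)), (np.float64(-15.0), np.float32(-7.1)), (np.float64(-17.0), np.float32(-6.9)), (np.float64(-14.0), np.float32(-6.1)), (np.float64(-18.0), np.float32(-5.8)), (np.float64(-13.0), np.float32(-4.8))]
```

```bash
sed -i 's/(W<-.02); Q/(W<-.02)\&(abs(q[...,2])<.06); Q/' look.py; python3 - <<'E'
from look import *
c=look("s3"); cv2.imwrite("pics/g.png",cv2.resize(c["color"][200:310,140:260],(654,600),interpolation=2))
E
```

```text
tcp [ 549.3 -115.4   86.7] F [ 0.86 -2.24  0.5 ] T [-0.318 -0.313 -0.003] grip 6.875529836397618 t 8.275
pitch 22.3 tilt over bed 0.3 top below tcp -9.3 0.0022 162
edge x [-70. -69. -71.] [-5.2 -4.9 -4.8]
edge y [(np.float64(-50.0), np.float32(-10.6)), (np.float64(-49.0), np.float32(-10.3)), (np.float64(-51.0), np.float32(-9.3)), (np.float64(-48.0), np.float32(-7.6)), (np.float64(45.0), np.float32(7.4)), (np.float64(46.0), np.float32(7.2))]
```

View pics/g.png

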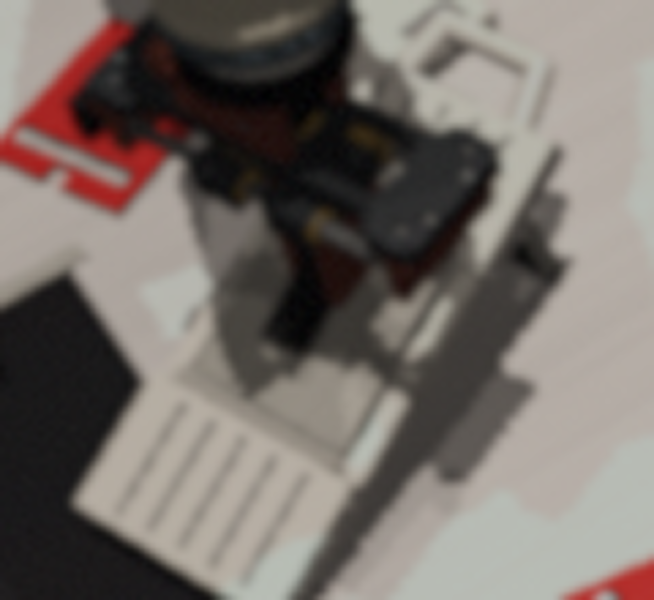

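Request:
send_rows --pt "0.08 -0.2 -0.3" --pt "0.16 -0.4 -0.5" --pt "0.24 -0.6 -0.6" --pt "0.32 -0.8 -0.7" --pt "0.41 -1.0 -0.75" --pt "0.41 -1.0 -0.75" --twist '[0,0,0,0,0,0]' --squeeze 5

```text
time_s: 9.07
position: [0.5533, -0.1247, 0.0791]
ee_rot: [0.562, 0.827, 0.0, -0.0]
contact_force: [1.6, 5.0, 3.9]
gripper_width: 0.136
grasp_force: 6.0
```

```bash
python3 -c "
from look import *
look('s4')"
```

```text
tcp [ 553.3 -124.7   79.1] F [1.63 4.98 3.93] T [ 0.739 -0.383  0.144] grip 6.042902888730168 t 9.075
pitch 8.5 tilt over bed -13.5 top below tcp -16.5 0.002 151
edge x [-57. -56. -58.] [-5.1 -5.1 -4.3]
edge y [(np.float64(-51.0), np.float32(-8.5)), (np.float64(-50.0), np.float32(-7.8)), (np.float64(-52.0), np.float32(-7.6)), (np.float64(45.0), np.float32(7.4)), (np.float64(46.0), np.float32(7.2)), (np.float64(44.0), np.float32(6.6))]
```

Request:
send_rows --pt "0.05 -0.1 0.2" --pt "0.1 -0.25 0.4" --pt "0.2 -0.45 0.6" --pt "0.29 -0.73 0.87" --pt "0.29 -0.73 0.87" --twist '[0,0,0,0,0]'

```text
time_s: 9.75
position: [0.5562, -0.1331, 0.0881]
ee_rot: [0.562, 0.827, -0.0, 0.0]
contact_force: [-0.1, 2.4, 2.0]
gripper_width: 0.135
grasp_force: 5.1
```

```bash
cat > v.py <<'E'
from look import *
def b(tilts=(0,)):
    s=env.sense(); p=s["position"]*1000+[0,0,19]; o,B=frame(554.05,-128.1,60.5,111.7); q=(p-o)@B
    F=s["contact_force"]+[0,0,1.6]; print("pivot bed",q.round(1),"F bed",(F@B).round(1),"T",s["torque"].round(2),"t",s["time_s"])
    return q
def plate(c,q):
    """plane of plate top in bed frame from -x.. region between lip and fingers, right (near) strip"""
    o,B=frame(554.05,-128.1,60.5,111.7); P=(cloud(c)*1000-o)@B
    m=(c["depth"]>0)&(P[...,0]>-36)&(P[...,0]<40)&(P[...,1]>-42)&(P[...,1]<-22)&(P[...,2]>-3)&(P[...,2]<45)
    Q=P[m]; A=np.c_[Q[:,0],np.ones(len(Q))]; w=np.ones(len(Q))
    for _ in range(30):
        co=np.linalg.lstsq(A*w[:,None],Q[:,2]*w,rcond=None)[0]; r=Q[:,2]-A@co; w=1/np.maximum(1,abs(r)/1.5)
    t=np.degrees(np.arctan(co[0])); print("tilt",t.round(1),"top z at x=-43,0,40:",[round(float(co[0]*x+co[1]),1) for x in (-43,0,40)],"res",np.median(abs(r)).round(1),len(Q))
E
python3 -c "
from v import *
q=b(); c=optics.read_camera('scene'); pickle.dump(c,open('s5.pkl','wb')); plate(c,q)
plate(pickle.load(open('s4.pkl','rb')),q); plate(pickle.load(open('s3.pkl','rb')),q); print('floor ref'); plate(pickle.load(open('scene.pkl','rb')),q)"
```

```text
pivot bed [12.4 -0.2 45.2] F bed [ 3.4 -0.8  2.5] T [ 0.42 -0.16  0.04] t 9.75
tilt 15.2 top z at x=-43,0,40: [7.3, 19.0, 29.9] res 1.4 164
tilt 6.3 top z at x=-43,0,40: [5.6, 10.3, 14.8] res 1.2 165
tilt 6.5 top z at x=-43,0,40: [7.1, 12.0, 16.6] res 1.0 198
floor ref
tilt 0.2 top z at x=-43,0,40: [0.3, 0.5, 0.6] res 1.0 219
```

Request:
send_rows --pt "0 0 0" --pt "0.09 -0.22 -0.09" --pt "0.17 -0.43 -0.19" --pt "0.26 -0.65 -0.28" --pt "0.34 -0.86 -0.38" --pt "0.43 -1.08 -0.47" --pt "0.43 -1.08 -0.47" --twist '[0,0,0,0,0,0,0]' --squeeze 20

```text
time_s: 10.68
position: [0.56, -0.1423, 0.084]
ee_rot: [0.562, 0.827, 0.0, -0.001]
contact_force: [-3.4, 9.7, 12.8]
gripper_width: 0.138
grasp_force: 20.1
```

```bash
python3 -c "
from v import *
q=b(); c=optics.read_camera('scene'); pickle.dump(c,open('s6.pkl','wb')); plate(c,q)"
```

```text
pivot bed [ 1.6 -0.3 45.2] F bed [14.9 -0.4  9.5] T [1.48 0.45 0.09] t 10.675
tilt -14.8 top z at x=-43,0,40: [19.4, 8.0, -2.6] res 4.4 144
```

```bash
python3 - <<'E'
from v import *
c=pickle.load(open("s6.pkl","rb")); T=frame(554.05,-128.1,60.5,111.7)
overlay(c,T,(150,200),(100,100),6,"pics/i.png")
o,B=T; P=(cloud(c)*1000-o)@B
for lo in range(-60,45,6):
    m=(c["depth"]>0)&(P[...,0]>lo)&(P[...,0]<lo+6)&(P[...,1]>-42)&(P[...,1]<-22)&(P[...,2]<60)&(P[...,2]>-10); print(lo+3,np.percentile(P[m][:,2],[25,50,75]).round(1) if m.sum() else None,m.sum(),end=" | ")
E
```

```text
-57 [14.4 14.8 16.5] 18 | -51 [13.3 14.3 15. ] 18 | -45 [14.  16.4 17.8] 20 | -39 [10.3 11.7 12.3] 19 | -33 [11.7 13.2 14.3] 18 | -27 [13.9 14.7 15.8] 19 | -21 [13.8 16.4 16.9] 19 | -15 [15.9 16.5 17.7] 19 | -9 [17.8 19.  20.5] 20 | -3 [19.8 20.6 22.3] 19 | 3 [ 9.4 21.9 22.4] 7 | 9 [0.6 0.9 1. ] 3 | 15 [-1.  -0.3  0.2] 3 | 21 [-1.1 -0.1  1.2] 6 | 27 [-0.3  0.   0.2] 5 | 33 [-1.2 -0.9 -0.3] 5 | 39 [-1.6  0.1  1. ] 6 | 45 [-1.3 -0.6  0.1] 4 |
```

View pics/i.png

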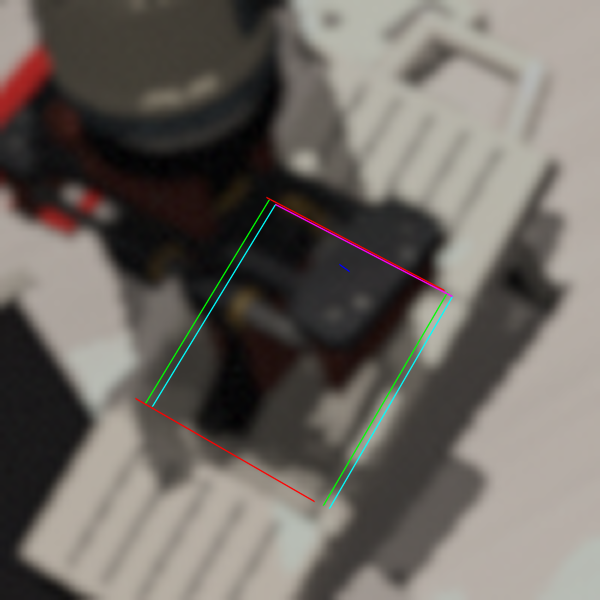

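Request:
send_rows --pt "-0.06 0.15 -0.14" --pt "-0.12 0.3 -0.29" --pt "-0.18 0.45 -0.43" --pt "-0.24 0.6 -0.55" --pt "-0.29 0.74 -0.66" --pt "-0.29 0.74 -0.66" --twist '[0,0,0,0,0,0]' --squeeze 15

```text
time_s: 11.48
position: [0.5574, -0.1359, 0.0766]
ee_rot: [0.562, 0.827, 0.0, -0.0]
contact_force: [-0.6, 3.9, 4.7]
gripper_width: 0.137
grasp_force: 15.0
```

```bash
cat >> v.py <<'E'
def strip(c,x0=-60,x1=60,ya=-42,yb=-22):
    o,B=frame(554.05,-128.1,60.5,111.7); P=(cloud(c)*1000-o)@B
    for lo in range(x0,x1,6):
        m=(c["depth"]>0)&(P[...,0]>lo)&(P[...,0]<lo+6)&(P[...,1]>ya)&(P[...,1]<yb)&(P[...,2]<50)&(P[...,2]>-10); print(lo+3,np.median(P[m][:,2]).round(1) if m.sum() else None,m.sum(),end=" | ")
    print()
    m=(c["depth"]>0)&(P[...,0]>-37)&(P[...,0]<-5)&(P[...,1]>ya)&(P[...,1]<yb)&(P[...,2]<35)&(P[...,2]>2)
    Q=P[m]; co=np.polyfit(Q[:,0],Q[:,2],1); print("tilt",np.degrees(np.arctan(co[0])).round(1),"z0",co[1].round(1))
E
python3 -c "
from v import *
q=b(); c=optics.read_camera('scene'); pickle.dump(c,open('s7.pkl','wb')); strip(c)"
```

```text
pivot bed [ 5.3 -0.3 35.7] F bed [ 6.  -0.9  4.4] T [ 0.42 -0.12  0.11] t 11.475
-57 15.6 20 | -51 14.0 17 | -45 15.7 19 | -39 8.3 17 | -33 8.2 17 | -27 10.0 19 | -21 9.7 18 | -15 9.7 17 | -9 10.5 17 | -3 12.5 18 | 3 12.0 11 | 9 15.8 3 | 15 None 0 | 21 None 0 | 27 None 0 | 33 None 0 | 39 None 0 | 45 -2.1 1 | 51 None 0 | 57 None 0 | 
tilt 4.0 z0 11.2
```

Request:
send_rows --pt "-0.05 0.12 -0.11" --pt "-0.1 0.25 -0.22" --pt "-0.15 0.38 -0.33" --pt "-0.2 0.5 -0.44" --pt "-0.25 0.63 -0.55" --pt "-0.25 0.63 -0.55" --twist '[0,0,0,0,0,0]'

```text
time_s: 12.28
position: [0.5548, -0.1295, 0.0709]
ee_rot: [0.562, 0.827, -0.0, -0.0]
contact_force: [-1.6, 3.4, 2.9]
gripper_width: 0.138
grasp_force: 15.0
```

```bash
python3 -c "
from v import *
q=b(); c=optics.read_camera('scene'); pickle.dump(c,open('s8.pkl','wb')); strip(c)"
```

```text
pivot bed [ 9.5 -0.2 27.8] F bed [5.1 0.2 2.7] T [ 0.38 -0.06  0.12] t 12.275
-57 15.1 19 | -51 14.9 19 | -45 15.7 18 | -39 5.6 18 | -33 5.0 17 | -27 5.4 18 | -21 4.6 18 | -15 4.6 17 | -9 5.7 16 | -3 4.6 17 | 3 5.3 18 | 9 6.7 9 | 15 3.9 2 | 21 None 0 | 27 None 0 | 33 None 0 | 39 None 0 | 45 None 0 | 51 None 0 | 57 None 0 | 
tilt -0.3 z0 5.2
```

Request:
send_rows --pt "-0.04 0.09 0.02" --pt "-0.08 0.18 0.05" --pt "-0.11 0.26 0.08" --pt "-0.11 0.26 0.08" --twist '[0,0,0,0]'

```text
time_s: 12.82
position: [0.5538, -0.1271, 0.0719]
ee_rot: [0.562, 0.827, 0.0, -0.0]
contact_force: [-0.3, 1.9, 2.8]
gripper_width: 0.134
grasp_force: 15.0
```

```bash
python3 -c "
from v import *
q=b(); c=optics.read_camera('scene'); pickle.dump(c,open('s9.pkl','wb')); strip(c)"
```

```text
pivot bed [12.3 -0.2 27.8] F bed [ 3.4 -0.5  3.4] T [ 0.28 -0.05  0.12] t 12.825
-57 15.6 18 | -51 14.2 19 | -45 15.9 17 | -39 5.2 17 | -33 4.6 17 | -27 5.6 17 | -21 5.2 18 | -15 5.2 18 | -9 5.6 17 | -3 5.5 16 | 3 5.2 18 | 9 5.4 15 | 15 6.6 4 | 21 None 0 | 27 None 0 | 33 None 0 | 39 None 0 | 45 None 0 | 51 None 0 | 57 None 0 | 
tilt 1.4 z0 5.8
```

Request:
send_rows --pt "-0.02 0.05 -0.01" --pt "-0.04 0.09 0.0" --pt "-0.04 0.09 0.0" --twist '[0,0,0]'

```text
time_s: 13.25
position: [0.5536, -0.1264, 0.072]
ee_rot: [0.562, 0.827, -0.0, 0.0]
contact_force: [-0.8, 0.6, 3.7]
gripper_width: 0.136
grasp_force: 15.0
```

Request:
send_rows --pt "0 0 0" --pt "0 0 0" --pt "0 0 0" --pt "0 0 0" --twist '[0,0,0,0]' --squeeze 3

```text
time_s: 13.75
position: [0.5536, -0.1264, 0.072]
ee_rot: [0.562, 0.827, 0.0, 0.0]
contact_force: [0.0, -1.8, 4.8]
gripper_width: 0.134
grasp_force: 3.0
```

Request:
send_rows --pt "0 0 0" --pt "0 0 0" --pt "0 0 0" --pt "0 0 0" --twist '[0,0,0,0]' --jaw 4

```text
time_s: 14.25
position: [0.5533, -0.1261, 0.0716]
ee_rot: [0.562, 0.827, -0.0, -0.0]
contact_force: [0.5, -0.2, -0.2]
gripper_width: 0.455
grasp_force: 0.0
```

Request:
send_rows --pt "0 0 2" --pt "0 0 5" --pt "0 0 10" --pt "0 3 14" --pt "0 8 15" --pt "0 14 15" --pt "-4 20 15" --pt "-8 25 15" --pt "-8 25 15" --twist '[0,0,0,0,0,0,0,0,0]'

```text
time_s: 15.38
position: [0.471, 0.1259, 0.2217]
ee_rot: [0.56, 0.828, -0.0, -0.001]
contact_force: [0.5, -0.5, 0.3]
gripper_width: 0.455
grasp_force: 0.0
```

```bash
python3 - <<'E'
from v import *
q=b(); c=optics.read_camera('scene'); strip(c); strip(c,ya=22,yb=42)
cv2.imwrite("pics/k.png",cv2.resize(c["color"][190:310,140:260],(600,600),interpolation=2))
T=frame(554.05,-128.1,60.5,111.7); xs=np.arange(20,70,2.)
print(prof(c,T,xs,np.arange(15,35,1.),5.,1).round(0))
E
```

```text
pivot bed [314.8 -16.7  67.1] F bed [ 0.1 -0.3  2. ] T [-0.07 -0.14  0.  ] t 15.375
-57 15.3 18 | -51 14.3 18 | -45 16.5 19 | -39 5.4 19 | -33 4.5 18 | -27 5.8 18 | -21 4.5 19 | -15 5.2 18 | -9 5.3 18 | -3 5.1 17 | 3 4.8 16 | 9 5.5 17 | 15 5.6 17 | 21 4.5 18 | 27 4.7 16 | 33 5.6 19 | 39 6.4 17 | 45 5.4 16 | 51 5.0 18 | 57 4.7 16 | 
tilt 0.6 z0 5.5
-57 15.0 17 | -51 14.8 17 | -45 15.1 18 | -39 5.3 17 | -33 4.3 19 | -27 6.1 15 | -21 5.1 17 | -15 5.5 17 | -9 6.0 15 | -3 5.9 15 | 3 4.9 17 | 9 4.8 15 | 15 4.9 14 | 21 6.7 18 | 27 5.7 15 | 33 4.7 15 | 39 5.8 14 | 45 5.0 14 | 51 5.8 18 | 57 5.0 16 | 
tilt 2.4 z0 6.4
[129. 129. 134. 141. 139. 129. 126. 144. 166. 176. 176. 171. 167. 166.
 166. 165. 161. 151. 142. 148. 166. 180. 184. 183. 181.]
```

View pics/k.png

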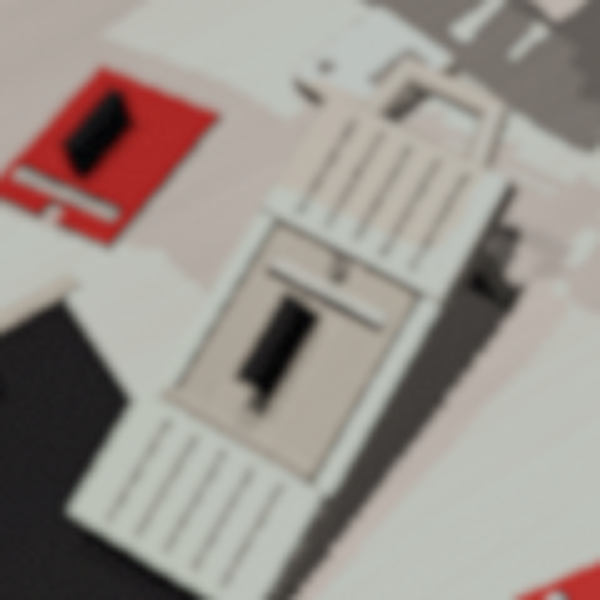

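The insert lies flat in the seat. Its plain edge is under the lip, and the pin shows in the notch at about (338,270) of the crop. The gripper is clear, so I hand the job in.

```bash
python3 -c "
from h import *
print(ticket.hand_in())"
```

```text
the job is handed in; nothing more can be done
None
```

The insert is fitted: plain edge under the lip, notch over the pin, flat on the bed and released at about 15 s of the 43 s allowed; nothing else was touched as far as I saw, and the job is handed in with no verdict returned.

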